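# Unlock the cap hopper and set its slide gate

## Robot

A 7-joint arm with a two-finger parallel gripper is mounted at the origin on the work surface. World frame = base frame: x ahead of the robot, y to its left, z up, the work surface at z = 0. Lengths are in m, angles in rad, forces in N, time in s.
With the tool pointing down it reaches from about 0.4 to 0.9 m from the base axis. Payload 5.5 kg.
Tool frame: the origin (TCP) lies midway between the tips of the shut fingers; the grasp point (between the pads) lies 19 mm behind it (manip.grip_depth is the distance from the TCP to the grasp point, in m); z points along the fingers, y is the line along which they close (so a half turn about z gives the same grasp; the last joint's range is limited). The gripper opens to 92 mm and grips with 3 to 60 N. Pads are 19 mm wide; open, the fingers measure 130 mm over their backs; the gripper's body (75 mm by 190 mm) begins 47 mm behind the grasp point.
Start: joints at [-0.999, 0.501, -0.427, 1.55, 0.221, 1.138, -0.21], TCP at [0.198, 0.619, 0.227] pointing down, gripper open.
Joint ranges: [-2.88, 2.88], [-0.31, 2.03], [-1.54, 1.56], [0.2, 2.42], [-1.41, 4.55], [0.19, 2.02], [-2.57, 2.57]. Speed limits (rad/s): [2.57, 2.57, 3.14, 3.14, 3.14, 3.14, 3.14].

## Interface

Orientations are given as a unit quaternion [x, y, z, w].
In Python, from bench import manip, effector, viewer gives the robot as it stands. Calls block until the motion is done:
- manip.move_pose(position, orientation): joint-space move of the TCP to a pose.
- manip.servo_line(position, ori=None, vel=0.15): straight line of the TCP; ori=None keeps the orientation; vel is the mean speed in m/s.
- manip.movej(angles): joint-space move.
- effector.open_jaws() and effector.close(f_grip=None): open the fingers fully, or close them until they stop; f_grip is the grip in N (None keeps the last).
- manip.sleep(seconds).
- manip.solve_ik(position, orientation): joint angles nearest the present ones, or None.
- viewer.get_image(name): name is "side" or "top" or "wrist"; returns the picture (480x640x3 uint8, red, green, blue); there is no depth.
- viewer.get_calibration(name): a dict with "vfov" (degrees; the focal length in pixels is half the picture's height over the tangent of half this angle, whatever the lens; pixels are square), "cx", "cy" (the principal point, pixels), "eye" and "attitude" of the camera in the world. Camera axes: x right, y down, z forward; pixel columns grow to the right and rows downward; lengths in m; the calibration is good to about 2 mm. A picture is of the moment at which its call begins: read the wrist's pose just before it. get_calibration takes no time and is no camera call; for the wrist camera it gives the pose at the moment of the call.
A pose or a line that the arm cannot do raises manip.PlanningError and nothing moves.
- manip.hand_in(): hands the job in; it is judged then, once.
Readings, each from a call of its own:
- manip.current_clock(): time.
- manip.current_q(): joint angles.
- manip.current_joint_velocities(): joint speeds.
- manip.current_tau(): joint torques, N m.
- manip.current_tool_pos(): TCP position.
- manip.current_tcp_rot(): TCP orientation.
- manip.current_force(): force on the tool from outside, world axes, zero at the start.
- manip.current_wrist_torque(): the same for the moment, N m.
- manip.current_finger_gap(): finger opening in m.
- manip.current_gripper_force(): force on a finger pad.
Only numpy, scipy, OpenCV 4.12 (cv2) and the standard library are available. Lean on these libraries where they do the work, as an engineer would, in place of code of your own. Each camera call takes 0.05 s, during which the arm holds its last target. There are 200 camera calls.

## Task

Unlock the hopper: lift the yellow keyhole plate off its screw and put it in the steel tilting bin. Then pull the stiff slide gate out 45 mm, until the red line across it comes level with the hopper's blue front face, so that the yellow cap drops into the instrument case but the clamp stays in its compartment. Let go of the knob, and leave the case, the blue tray and the rasp where they are.

Things in the scene. Friction and masses are not known exactly. Their poses are not given: they have to be found in the camera images.
- hopper: Fixed hopper on four legs, 195 mm high, legs within 85 mm of the origin in y. Origin on the counter; -x points out of its blue front face (90 mm wide, 50 mm in front of the origin, 116 to 195 mm up). Yaw up to 0.3 rad. Two open compartments, 50 mm wide in y: rear (x +12 to +50 mm) with the yellow cap, front (x -44 to +6) with the clamp. Their floor is the gate, top 115 mm up.
- screw (a point): Centre of the brass head (15 mm diameter, 4 mm thick) of the screw in the blue face, 172 mm above the counter and 10 mm in front of the face. Its shank is 7 mm thick and points along the hopper's -x.
- lockplate: Yellow steel plate, 0.13 to 0.25 kg, hung upright on the screw against the blue face: 5 mm thick (x), 64 mm wide (y). Origin at the top end of its keyhole slot, resting on the shank; top edge 19.5 mm above it. A tail 20 mm wide reaches 68.5 mm below the origin, through a slot in the gate, and stops the gate from opening more than about 12 mm while the plate hangs.
- keyhole (a point): Centre of the keyhole's big hole, 24 mm square, 29.5 mm below the plate's origin; the slot above it is 10 mm wide and 17.5 mm long. Raising the plate 26 mm (22 to 30 will do) brings this hole over the screw head; then the plate comes off along the hopper's -x (20 mm clears the head).
- plate_grip (a point): Centre of the top of the plate's black grip, an upright block 14 mm thick (x), 24 mm wide (y), reaching 48 mm down from here; 60 mm above the plate's origin and 9.5 mm in front of it, 40 mm above the top of the blue face. Its back side is 6 mm in front of the face. The tail's end is 128.5 mm below this point.
- gate (a joint): Opening of the slide gate, m: 0 shut, growing as it is pulled level along the hopper's -x; stop at 0.095. Starts at 0 to 0.006. Stiff: about 8 N of friction plus 30 N per m/s; stays where it is left. At 0.045 its red line is level with the blue face. The cap drops by 0.04; the front compartment begins to open at 0.048, the clamp falls at about 0.07.
- gate_knob (a point): Centre of the top (red disc) of the gate's upright black knob: 24 mm diameter, 50 mm tall, its top 165 mm above the counter, standing on the gate's 40 mm wide steel tongue, 85 mm in front of the blue face when shut. Moves with the gate.
- cap_mid (a point): Middle of the loose yellow cannula cap, 22 mm diameter, 26 mm tall, 12 g, standing on the gate in the rear compartment.
- clamp: Loose chrome bulldog clamp, 40 x 17 x 18 mm, lying on the gate in the front compartment, 115 mm above the counter. Origin under its centre.
- case: Brushed steel instrument case without lid, 150 (x) x 120 (y) x 42 mm, walls 3 mm, 0.8 kg, loose on the counter under the hopper between its legs. Origin under its centre.
- bin: Fixed steel tilting bin, open on top, on a stand to one side (left or right). Origin on the counter under its centre. The bin is 190 mm long (x), 150 mm wide (y), 60 mm deep, walls 4 mm, tipped 0.22 rad so that its -x edge is low: rim about 70 mm above the counter at the -x edge, 112 mm at the +x edge.
- bin_floor (a point): Centre of the tilting bin's inner floor, 36 mm above the counter.
- tray: Blue plastic sorting tray, 190 x 150 x 30 mm, loose on the counter on the side opposite the bin, with the rasp in it. Origin under its centre.
- rasp: Steel rasp with a black grip, 150 mm long (x), 22 mm thick, lying in the blue tray. Origin under its middle.
Mind the look-alikes: they are no part of the job. Of the things shaped like the case, the steel one is meant.

How it is judged:
On the way, in this order (a step that is already met when the one before it is completed fails the run):
1. the plate is over 60 mm off the screw, the gate still shut (under 20 mm) (distance between lockplate and screw above 0.06 m and value of joint gate below 0.02 m), for 0.1 s.
2. the keyhole plate rests in the tilting bin, the gate still shut (x of lockplate in the frame of bin between -0.1 and 0.1 m and y of lockplate in the frame of bin between -0.073 and 0.073 m and height (world z) of lockplate below 0.125 m and linear speed of lockplate below 0.05 m/s and contact force between lockplate and the fingers below 0.1 N and value of joint gate below 0.02 m), for 0.2 s.
3. the gate is pulled out to 39 to 51 mm (value of joint gate between 0.039 and 0.051 m), for 0.2 s.
At the end, for the whole second after the job is handed in: The gate stands 39 to 51 mm open, the yellow cap lies in the instrument case, the clamp is still in the front compartment, and the keyhole plate lies at rest in the tilting bin (its origin within the walls and under 125 mm high) (all of step 3 and x of cap_mid in the frame of case between -0.075 and 0.075 m and y of cap_mid in the frame of case between -0.06 and 0.06 m and height (world z) of cap_mid below 0.04 m and z of clamp in the frame of hopper above 0.105 m and x of clamp in the frame of hopper between -0.05 and 0.012 m and x of lockplate in the frame of bin between -0.1 and 0.1 m and y of lockplate in the frame of bin between -0.073 and 0.073 m and height (world z) of lockplate below 0.125 m and linear speed of lockplate below 0.05 m/s); the robot touches nothing.
It fails at once if the case is shifted by more than 25 mm (distance of case from where it was at the start of the episode above 0.025 m).
It fails at once if the blue tray is shifted by more than 25 mm (distance of tray from where it was at the start of the episode above 0.025 m).
It fails at once if the rasp is shifted by more than 25 mm (distance of rasp from where it was at the start of the episode above 0.025 m).
It also fails if it takes over 54 s, if anything falls off the work surface, if the arm or the gripper's body presses on something with over 40 N, if the wrist force passes 120 N, or if a joint passes its speed limit or range.

## Working session

There is one attempt and no reset: what is moved stays moved. The work goes in short steps, each a Python script; the robot and the scene stay as the last script left them, time stands still between calls to the robot, and variables do not carry over. Pictures are saved under pics/ and viewed, at most 10 in all, crops included, and the job is handed in when it is done.

```bash
mkdir -p pics; ls; cat > h.py <<'E'
import numpy as np, cv2
from scipy.spatial.transform import Rotation as R
from bench import manip, effector, viewer
E
python3 - <<'E'
from h import *
for n in ["top","side"]:
    im=viewer.get_image(n); cv2.imwrite(f"pics/{n}0.png",im[:,:,::-1]); print(n,viewer.get_calibration(n))
print(viewer.get_calibration("wrist"), manip.current_tool_pos(), manip.current_tcp_rot(), manip.current_clock(), manip.grip_depth)
E
```

```text
pics
top {'vfov': 45.59814470498604, 'cx': 321.5177417331492, 'cy': 238.2643068261179, 'eye': array([ 0.50653422, -0.02380306,  1.2146719 ]), 'attitude': array([-0.70370571,  0.70775535, -0.034193  ,  0.05207178])}
side {'vfov': 55.37621949444723, 'cx': 313.9511376769607, 'cy': 238.61474212215288, 'eye': array([0.36273883, 0.68826509, 0.66020673]), 'attitude': array([-0.14027046,  0.86737728, -0.46899935,  0.08955699])}
{'vfov': 71.69837728056677, 'cx': 320.7499090815015, 'cy': 235.58204632227478, 'eye': array([0.11819668, 0.64395446, 0.38346905]), 'attitude': array([0.79734063, 0.58277342, 0.09197244, 0.12713823])} [0.19741031 0.61861768 0.22576749] [ 1.53776567e-01  9.88105242e-01 -8.78423059e-04 -1.62928621e-04] 0.1 0.0188
```

View pics/top0.png

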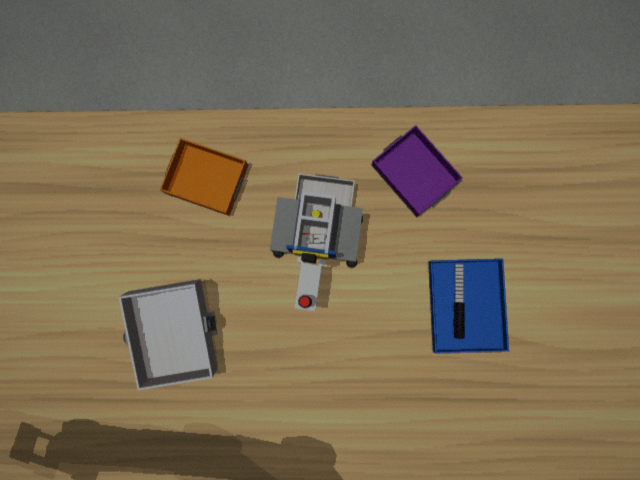

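View pics/side0.png

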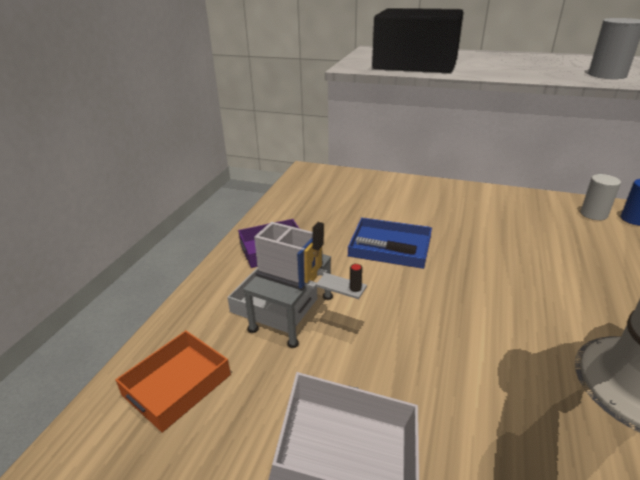

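Top view: the hopper is at (315,230), with the plate, screw and black grip at about (309,258). The red knob is at (305,301), the steel bin at (168,335), and the blue tray with the rasp at (468,305). Candidates: steel case under the hopper (325,190), chosen; orange (205,177) and purple (417,170) boxes are look-alikes. For yellow, the cap is at (317,213) and the plate at the face (309,255). The side view agrees: grip at (318,236), knob at (356,278).

```bash
cat >> h.py <<'E'
def ray(name,uv,cal=None):
    c=cal or viewer.get_calibration(name); f=240/np.tan(np.radians(c['vfov'])/2)
    d=R.from_quat(c['attitude']).apply([(uv[0]-c['cx'])/f,(uv[1]-c['cy'])/f,1]); return np.array(c['eye']),d
def onz(name,uv,z,cal=None):
    e,d=ray(name,uv,cal); return e+d*(z-e[2])/d[2]
def tri(a,b):
    A=np.zeros((3,3));v=np.zeros(3)
    for e,d in (a,b):
        d=d/np.linalg.norm(d);P=np.eye(3)-np.outer(d,d);A+=P;v+=P@e
    return np.linalg.solve(A,v)
def blobs(m,mn=15):
    n,l,s,c=cv2.connectedComponentsWithStats(m.astype(np.uint8)); return [(s[i],c[i],l==i) for i in range(1,n) if s[i,4]>=mn]
E
python3 - <<'E'
from h import *
out=[]
for n,box in (("top",(260,165,375,320)),("side",(225,210,375,350))):
    im=cv2.imread(f"pics/{n}0.png"); h=cv2.cvtColor(im,cv2.COLOR_BGR2HSV); H,S,V=[h[...,i].astype(int) for i in range(3)]
    x0,y0,x1,y1=box; roi=np.zeros(H.shape,bool); roi[y0:y1,x0:x1]=1
    for nm,m in (("red",((H<8)|(H>172))&(S>150)&(V>80)),("black",(V<45)),("blue",(H>100)&(H<125)&(S>120)),("yellow",(H>20)&(H<32)&(S>170))):
        for s,c,l in blobs(m&roi): print(n,nm,s,c.round(1), [p.astype(int).tolist() for p in cv2.boxPoints(cv2.minAreaRect(np.argwhere(l)[:,::-1].astype(np.float32)))])
    if n=="top": out.append(cv2.resize(im[200:320,250:390],None,fx=4,fy=4,interpolation=2))
    else: out.append(cv2.resize(im[215:335,230:375],None,fx=3.3,fy=4)[:480])
cv2.imwrite("pics/crop1.png",cv2.resize(out[0],(560,480)))
im=cv2.imread("pics/top0.png");print("red", onz("top",(305,301),.165), "grip",onz("top",(309,258),.232))
for p in ((120,296),(199,281),(214,377),(138,389)): print(p,onz("top",p,.09))
E
```

```text
top red [300 296  10  11  84] [304.1 301.1] [[300, 306], [300, 296], [309, 296], [309, 306]]
top black [330 205  10  45 203] [334.6 227.4] [[329, 248], [335, 204], [340, 205], [334, 249]]
top black [273 251  11   6  45] [277.9 253.4] [[273, 251], [283, 251], [283, 256], [273, 256]]
top black [302 254  15   9 108] [308.8 257.8] [[302, 254], [316, 254], [316, 262], [302, 262]]
top black [328 254   8   4  22] [331.5 255.8] [[328, 254], [335, 254], [335, 257], [328, 257]]
top black [347 261  10   6  44] [351.2 263.4] [[347, 261], [356, 261], [356, 266], [347, 266]]
top black [308 297   4  10  16] [309.9 301.9] [[308, 305], [309, 296], [311, 297], [310, 306]]
top blue [286 245   8   7  36] [289.6 247.3] [[285, 246], [289, 242], [294, 247], [290, 251]]
top blue [296 246  29   7  86] [309.6 249.2] [[295, 248], [296, 245], [324, 249], [323, 252]]
top blue [328 250   8   7  47] [331.6 252.9] [[328, 250], [335, 250], [335, 256], [328, 256]]
top yellow [311 211  10   6  43] [315.9 213.4] [[311, 211], [320, 211], [320, 216], [311, 216]]
top yellow [293 250  36   9 110] [310.5 253.7] [[292, 253], [293, 249], [328, 254], [327, 258]]
side red [351 264  10   7  53] [355.5 266.9] [[351, 264], [360, 264], [360, 270], [351, 270]]
side black [313 224  10  25 187] [317.5 236.4] [[311, 247], [314, 223], [323, 224], [320, 248]]
side black [351 271  10  20 178] [355.3 280.2] [[351, 271], [360, 271], [360, 290], [351, 290]]
side blue [357 220  18  19 257] [367.1 229. ] [[357, 220], [374, 220], [374, 238], [357, 238]]
side blue [349 241  26  18 320] [361.8 250.7] [[347, 254], [349, 240], [376, 244], [373, 258]]
red [0.52000421 0.03323472 0.165     ] grip [0.59298731 0.02262598 0.232     ]
(120, 296) [0.53244953 0.40374103 0.09      ]
(199, 281) [0.56123678 0.24717091 0.09      ]
(214, 377) [0.37542569 0.21384653 0.09      ]
(138, 389) [0.35284276 0.36148946 0.09      ]
```

View pics/crop1.png

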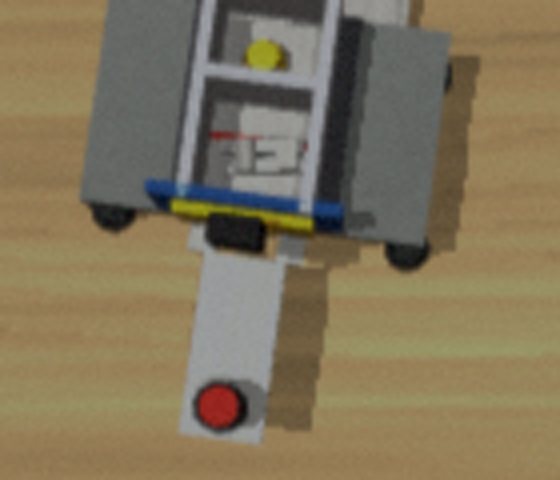

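The crop confirms the choice: the blue face edge runs from (287,246) to (335,253), with the yellow plate and the black grip (309,258) in front of it. The red knob is at (304,301) on the tongue, and the clamp and cap are in their compartments. Next I compute yaw and position, then look from the wrist.

```bash
python3 - <<'E'
from h import *
a=onz("top",(287,246.25),.195);b=onz("top",(335.5,253),.195);d=a-b;yaw=np.arctan2(d[1],d[0])-np.pi/2
print("face",a,b,np.linalg.norm(d),yaw,(a+b)/2)
k=onz("top",(304.1,301.1),.165);g=onz("top",(308.8,257.6),.232);v=g-k
print("knob",k,"tri",tri(ray("top",(304.1,301.1)),ray("side",(355.5,266.9))),"grip",g,"yaw kg",np.arctan2(v[1],v[0]),np.hypot(*v[:2]))
print("griptri",tri(ray("top",(308.8,257.6)),ray("side",(319,225))))
y=yaw; ux=np.array([np.cos(y),np.sin(y),0])
for flip in (0,np.pi):
    q=(R.from_euler('z',y+flip)*R.from_euler('x',np.pi)).as_quat()
    for nm,p in (("look",g-ux*.04+[0,0,.12]),("gr",g-[0,0,.039]),("knob",k-[0,0,.04]),("bin",np.array([.455,.307,.135])),("binup",np.array([.455,.307,.26])),("up",g-ux*.04+[0,0,.09])):
        s=manip.solve_ik(p,q); print(flip,nm,None if s is None else np.round(s,2))
c=viewer.get_calibration("wrist");T=R.from_quat(manip.current_tcp_rot())
print(T.inv().apply(c['eye']-manip.current_tool_pos()),T.inv().apply(R.from_quat(c['attitude']).as_matrix()[:,2]))
E
```

```text
face [0.61771042 0.06396728 0.195     ] [ 0.60493155 -0.02319645  0.195     ] 0.08809549366634434 -0.14557066472750058 [0.61132098 0.02038542 0.195     ]
knob [0.51982975 0.03488317 0.165     ] tri [0.52073238 0.03517164 0.16339921] grip [0.59368312 0.02297091 0.232     ] yaw kg -0.15991870019745352 0.07480790581251122
griptri [0.59400679 0.02305285 0.23245934]
0 look [-0.33  0.2   0.27  1.65 -0.05  1.3  -1.77]
0 gr [-0.32  0.41  0.31  1.75 -0.15  1.   -1.68]
0 knob [-0.4   0.39  0.33  1.98 -0.17  0.8  -1.68]
0 bin [-0.84  0.41  0.24  1.91 -0.13  0.84 -2.25]
0 binup [-0.82  0.26  0.21  1.79 -0.06  1.1  -2.31]
0 up [-0.33  0.22  0.28  1.69 -0.06  1.24 -1.76]
3.141592653589793 look [-0.06  0.2  -0.05  1.64  0.01  1.3   1.32]
3.141592653589793 gr [ 0.01  0.41 -0.12  1.74  0.05  1.    1.3 ]
3.141592653589793 knob [-0.01  0.38 -0.14  1.97  0.07  0.8   1.24]
3.141592653589793 bin [-0.34  0.43 -0.38  1.89  0.2   0.86  0.61]
3.141592653589793 binup [-0.31  0.28 -0.4   1.77  0.12  1.11  0.68]
3.141592653589793 up [-0.05  0.22 -0.06  1.69  0.01  1.24  1.31]
[ 0.08317516 -0.0002158  -0.15769712] [-3.09992849e-01  2.74331287e-04  9.50738849e-01]
```

```bash
cat >> h.py <<'E'
def quat(y): return (R.from_euler('z',y+np.pi)*R.from_euler('x',np.pi)).as_quat()
YAW=-0.153; U=np.array([np.cos(YAW),np.sin(YAW),0])
E
python3 - <<'E'
from h import *
g=np.array([.5937,.0230,.232])
manip.move_pose(g-U*.05+[0,0,.09],quat(YAW)); manip.sleep(.2)
c=viewer.get_calibration("wrist"); im=viewer.get_image("wrist"); cv2.imwrite("pics/w1.png",im[:,:,::-1]); np.save("w1.npy",c,allow_pickle=True)
print(manip.current_tool_pos(),manip.current_clock())
f=240/np.tan(np.radians(c['vfov'])/2)
h=cv2.cvtColor(im,cv2.COLOR_RGB2HSV);H,S,V=[h[...,i].astype(int) for i in range(3)]
for nm,m in (("red",((H<8)|(H>172))&(S>150)&(V>80)),("black",V<40),("blue",(H>100)&(H<125)&(S>120)),("yel",(H>20)&(H<32)&(S>170))):
    for s,cc,l in blobs(m,150): print(nm,s,cc.round(1))
E
```

```text
[0.54425014 0.03114254 0.32188073] 2.8
red [311 185  20  19 287] [320.4 194.3]
black [458 105  33  27 624] [473.4 118.4]
black [ 79 153  33  55 980] [ 95.3 180. ]
black [309 176  24  30 255] [320.2 187. ]
black [307 271  29  37 964] [321.3 289.9]
black [    0   279   640   201 67709] [325.3 393.7]
blue [    3   126   163   150 14328] [ 85.5 198.6]
blue [275 263  33  38 483] [287.  285.3]
blue [334 262  35  38 536] [355.2 285.5]
yel [ 288  256   68   37 1432] [321.4 274.5]
yel [483 318  26  34 154] [497.3 331.6]
yel [486 351  25  23 169] [500.2 363.9]
yel [562 387  31  16 151] [577.5 394.1]
```

View pics/w1.png

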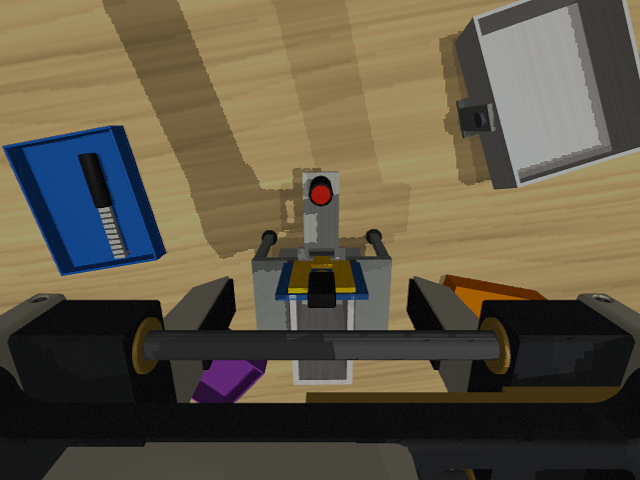

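The wrist view shows the face level in the picture (blue strip x 275–369), so the yaw is right. The grip is at (321,290), the knob disc at (320,194) and the bin at upper right. I check the points against the top-camera ones, then grasp.

```bash
python3 - <<'E'
from h import *
c=np.load("w1.npy",allow_pickle=True).item()
im=cv2.imread("pics/w1.png");
k=onz(0,(320.4,194.3),.165,c);print("knob",k)
# grip top: darkest/black columns and row extent
V=im.max(2);print("cols",[(r,np.flatnonzero(V[r,295:350]<60)[[0,-1]]+295) for r in range(272,312,4) if (V[r,295:350]<60).any()])
print(V[268:316,321].tolist())
B=cv2.cvtColor(im,cv2.COLOR_BGR2HSV);m=(abs(B[...,0].astype(int)-112)<13)&(B[...,1]>120)
print("blue bottom row", [(u,np.flatnonzero(m[255:310,u])[[0,-1]]+255) for u in (280,285,290,345,352,358,363)])
for r in (307.5,301): print(r,onz(0,(321.5,r),.232 if r>305 else .195,c))
E
```

```text
knob [0.52216212 0.03401685 0.165     ]
cols [(272, array([310, 333])), (276, array([309, 333])), (280, array([308, 334])), (284, array([308, 334])), (288, array([308, 334])), (292, array([308, 335])), (296, array([308, 335])), (300, array([308, 346])), (304, array([308, 346])), (308, array([344, 346]))]
[69, 49, 64, 66, 14, 12, 12, 11, 8, 10, 11, 10, 3, 11, 9, 6, 5, 6, 10, 9, 7, 9, 11, 12, 12, 13, 17, 19, 22, 19, 20, 21, 20, 20, 21, 14, 14, 17, 16, 13, 79, 78, 78, 78, 78, 79, 77, 79]
blue bottom row [(280, array([277, 299])), (285, array([263, 299])), (290, array([263, 299])), (345, array([293, 299])), (352, array([263, 299])), (358, array([263, 299])), (363, array([277, 299]))]
307.5 [0.60486583 0.02232759 0.232     ]
301 [0.6192212  0.02023296 0.195     ]
```

```bash
python3 - <<'E'
from h import *
g=np.array([.596,.0232,.200]); q=quat(YAW)
manip.servo_line(g+[0,0,.06],q,.15); manip.servo_line(g,None,.1)
print(manip.current_force())
effector.close(30); manip.sleep(.2)
print("gap",manip.current_finger_gap(),manip.current_gripper_force(),manip.current_tool_pos(),manip.current_force())
p=np.array(manip.current_tool_pos())
manip.servo_line(p+[0,0,.026],None,.04); manip.sleep(.2)
print(manip.current_force(),np.array(manip.current_tool_pos())-p)
manip.servo_line(p+[0,0,.026]-U*.008,None,.03); manip.sleep(.2)
print("out8",manip.current_force(),manip.current_finger_gap(),manip.current_clock())
im=viewer.get_image("side"); cv2.imwrite("pics/s2.png",cv2.resize(im[200:350,230:400,::-1],None,fx=4,fy=4))
E
```

```text
[0.30962442 0.42178746 0.32870055]
gap 0.024109541958011457 29.97512251138687 [0.59602341 0.02329107 0.20001922] [-0.24020844  1.07452749  0.17071824]
[-1.5452384  -0.02966467 -0.94357919] [-6.55915929e-05 -1.12450885e-05  2.57935633e-02]
out8 [ 0.58004854 -0.44606772 -0.82982228] 0.023841177674900172 7.1167
```

View pics/s2.png

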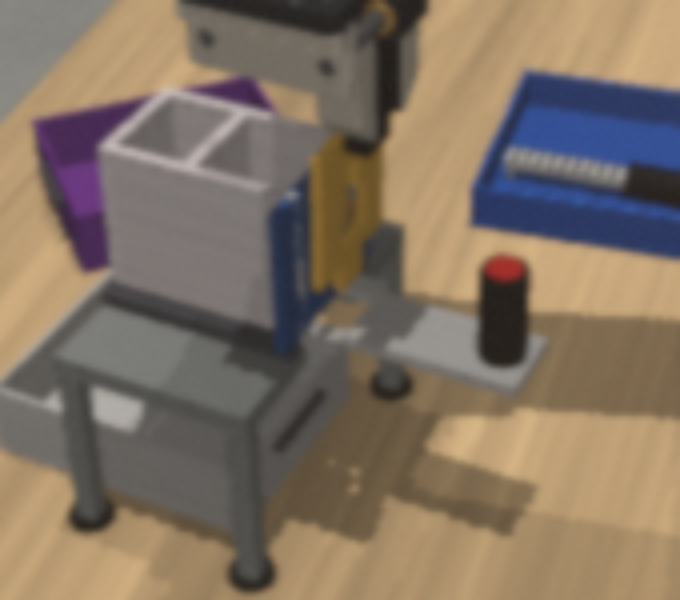

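The plate is raised and has moved forward off the face freely, with forces under 2 N. I carry it to the bin.

```bash
python3 - <<'E'
from h import *
p=np.array(manip.current_tool_pos())
manip.servo_line(p-U*.024,None,.06); print(manip.current_force(),manip.current_finger_gap())
manip.servo_line(p-U*.026+[0,0,.075],None,.12); manip.sleep(.1)
print("lift",manip.current_force(),manip.current_finger_gap())
c=[onz("top",u,z) for u,z in (((120,296),.112),((199,281),.112),((214,377),.07),((138,389),.07))]
ctr=np.mean(c,0); e=(c[0]+c[1]-c[2]-c[3])[:2]; by=np.arctan2(e[1],e[0]); ub=np.array([np.cos(by),np.sin(by),0]); print(ctr,by)
t=ctr+ub*.035; t[2]=.30
q=quat(by)
manip.servo_line(t,q,.2); manip.sleep(.1)
t[2]=.152; manip.servo_line(t,None,.12); manip.sleep(.2)
print(manip.current_force(),manip.current_finger_gap(),manip.current_tool_pos(),manip.current_clock())
im=viewer.get_image("side"); cv2.imwrite("pics/s3.png",im[...,::-1])
E
```

```text
[ 0.6279908   0.63216901 -1.0589826 ] 0.023819255759645008
lift [ 0.09854912  0.72037107 -2.14437384] 0.02390845681164234
[0.4538283  0.30591545 0.091     ] 0.13693524567858786
[-0.39389294 -0.58624793 -1.59817308] 0.02384687638113513 [0.48886757 0.31092725 0.15265988] 11.8833
```

View pics/s3.png

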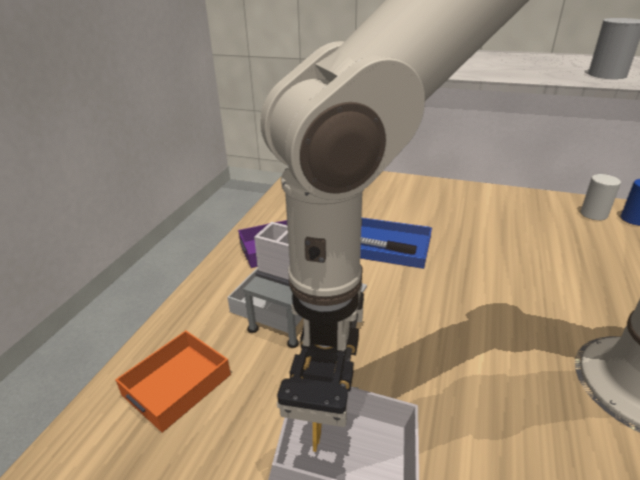

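The plate (317,437) hangs inside the bin near its far end. I release it, retreat and look.

```bash
python3 - <<'E'
from h import *
p=np.array(manip.current_tool_pos())
manip.servo_line(p-[0,0,.006],None,.05); print(manip.current_force())
effector.open_jaws(); manip.sleep(.6)
manip.servo_line(p+[0,0,.13],None,.15)
k=np.array([.521,.0345,0]); 
manip.move_pose(k-U*.03+[0,0,.29],quat(YAW)); manip.sleep(.2)
im=viewer.get_image("side")[...,::-1]
c=viewer.get_calibration("wrist"); np.save("w2.npy",c,allow_pickle=True); w=viewer.get_image("wrist")[...,::-1]; cv2.imwrite("pics/w2.png",w)
cv2.imwrite("pics/s4.png",np.hstack([cv2.resize(im[360:480,260:440],(400,267)),cv2.resize(w,(400,267))]))
print(manip.current_clock(),manip.current_tool_pos())
h=cv2.cvtColor(w,cv2.COLOR_BGR2HSV);H,S,V=[h[...,i].astype(int) for i in range(3)]
for s,cc,l in blobs(((H<8)|(H>172))&(S>150)&(V>80),80): print("red",s,cc,onz(0,cc,.165,c))
E
```

```text
[-0.22848678  0.44545105 -0.67369617]
16.375 [0.4914131  0.04021271 0.28982191]
red [310 250  20  18 284] [319.18661972 258.68309859] [0.52194355 0.03412188 0.165     ]
```

View pics/s4.png

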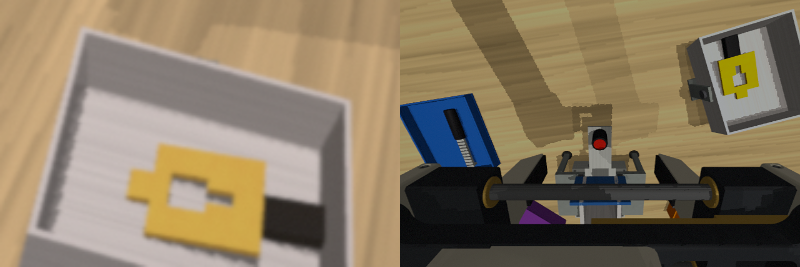

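The plate lies flat in the bin in both views, and the knob disc has not moved. Next is the gate pull. 42 mm is safe for any start in 0–6 mm.

```bash
python3 - <<'E'
from h import *
k=np.array([.521,.0344,.128])
manip.servo_line(k+[0,0,.08],None,.15); manip.servo_line(k,None,.1); print(manip.current_force())
effector.close(45); manip.sleep(.2)
p=np.array(manip.current_tool_pos()); print("gap",manip.current_finger_gap(),manip.current_gripper_force(),p,manip.current_force())
manip.servo_line(p-U*.0415,None,.04); manip.sleep(.3)
d=np.array(manip.current_tool_pos())-p; print("moved",d,d@U,manip.current_force(),manip.current_finger_gap())
effector.open_jaws(); manip.sleep(.2)
t=np.array(manip.current_tool_pos()); manip.servo_line(t+[0,0,.1],None,.15)
manip.move_pose(t-U*.06+[0,.14,.17],quat(YAW)); manip.sleep(.2)
im=viewer.get_image("top")[...,::-1]; cv2.imwrite("pics/top5.png",im); s=viewer.get_image("side")[...,::-1]; cv2.imwrite("pics/side5.png",s)
cv2.imwrite("pics/c5.png",np.hstack([cv2.resize(im[165:345,260:380],(400,600)),cv2.resize(s[210:340,230:370],(400,371)).copy() if 0 else cv2.copyMakeBorder(cv2.resize(s[210:340,230:370],(400,371)),0,229,0,0,0)]))
h=cv2.cvtColor(im,cv2.COLOR_BGR2HSV);H,S,V=[h[...,i].astype(int) for i in range(3)]
for a,cc,l in blobs(((H<8)|(H>172))&(S>130)&(V>80),8): print("red",a,cc,onz("top",cc,.165),onz("top",cc,.115))
print(manip.current_clock())
E
```

```text
[ 0.82133256 -0.6412975   0.02763904]
gap 0.023219239760112392 44.99990701675415 [0.52102256 0.03457197 0.12798633] [ 0.15609952  1.17547943 -1.19418086]
moved [-3.90709367e-02  5.54583904e-03 -4.26999477e-07] -0.03945972906548747 [ 6.45896287 -1.56511308 -6.95135357] 0.023142517680773873
red [297 318  10  11  85] [301.27058824 322.74117647] [0.48066851 0.04006028 0.165     ] [0.47943642 0.04310234 0.115     ]
24.05
```

View pics/c5.png

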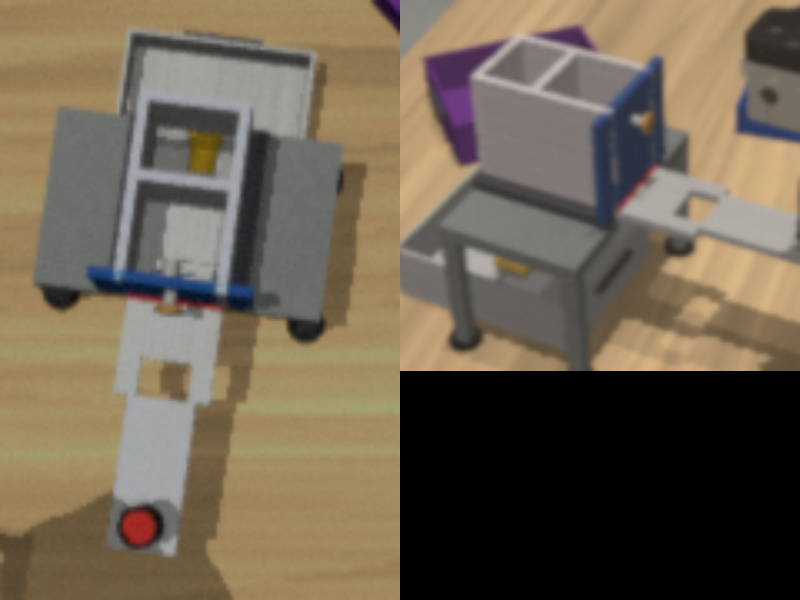

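The gate now stands at about 43–45 mm: the knob moved 39.5 mm from a 3–5 mm start. The red line shows right at the blue face (top crop (170,300), side crop (635,190)). The yellow cap lies in the case, the clamp is still in the front compartment, and the robot is clear, so I hand in.

```bash
python3 -c "
from h import *
print(manip.hand_in())"
```

```text
the job is handed in; nothing more can be done
None
```

I handed the job in at about 24 s of the 54 s; the hand-in call returned no verdict. In the last pictures the plate lies in the tilting bin, the gate's red line is level with the blue face, the cap is in the case, the clamp is still in its compartment, and the knob is released.

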